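# Register a brass clock-plate blank in the drilling fixture and clamp it

## Task

Slide the brass plate blank home on the grey drilling fixture, so that its long side lies flat against the long steel rail and its far end rests against the end stop. Then swing the cam lever round as far as it goes, so that the cam clamps the blank there. Do not disturb the other things on the bench.

Things in the scene. Friction and masses are not known exactly. Their poses are not given: they have to be found in the camera images.
- fixture: Grey base plate of the drilling fixture, 230 x 165 x 18 mm, fixed to the bench. Origin: centre of its underside, on the bench. x runs along the plate towards the end stop, y away from the rail, z up; 'fixture (..)' below means this frame, in mm. Top face at z 18. A steel rail closes the -y side, an end stop the +x side; the -x side is open, the +y side open except for the cam.
- rail_face (a point): Middle of the foot of the straight steel rail's locating face, which looks to +y, at fixture (-7, -56, 18). The rail is 185 mm long (fixture x -99.5 to 85.5), 13 wide, 16 high above the top face.
- stop_tip (a point): Below the locating tip of the end stop, at fixture (90, -19, 18). The stop is a steel block (fixture x 95 to 111, y -37 to -1, 16 high) with a round button 9 mm across on its -x face, 1 to 10 mm above the top face; the blank's end rests on the button.
- blank: Rectangular brass plate, 96 x 74 x 10 mm (x, y, z), about 0.5 kg, with a 13 mm bore in the middle and two 6 mm holes. Origin: centre of its underside; x along its 96 mm side. It starts flat on the base plate, its origin 13 to 39 mm too far from the rail and 70 to 90 mm short of home along x, turned up to 0.2 rad, clear of the cam. It slides with 2 to 4 N.
- blank_home (a point): Where the blank's origin lies when it is home against rail and end stop, at fixture (42, -19, 18); axes as the fixture's. (Overhead: a lamp head hangs 330 mm above the bench over the blue mat to the left, y above 0.32 m; to the right an upright shelf panel stands at y = 0 from x = 0.57 m on; both solid.)
- cam_lever (a joint): Angle of the cam lever about its upright pivot: 0 open, 1.396 rad (80 degrees) at the end of its travel, growing anticlockwise from above. The lever points 105 degrees anticlockwise from the fixture's x at 0 (outward), 185 degrees at the end (back along -x, beside the blank). Starts at 0 to 0.15, stays where left, takes 2 to 3 N at the knob, up to 12 N when the cam bites.
- cam_pivot (a point): On the cam's pivot axis, at fixture (55, 43.8), 51.5 mm above the bench. The cam is an eccentric disc (radius 17 mm, centre 10 mm off the axis, 12 mm high on the top face). Open, it leaves 6 to 8 mm of room beside a blank that lies against the rail; it meets the +y side of a blank that is home from about 1.0 rad on and presses it on the rail.
- cam_knob (a point): Centre of the black ball knob, 21 mm across, at the end of the lever, 75 mm from the pivot axis and 51.5 mm above the bench. The lever is a 9 mm round bar that slopes down from the knob to a hub on the pivot (21 mm across, 40 mm above the bench); 45 mm from the pivot the bar's underside is 38 mm above the bench.
- air_blower: Bystander: blue rubber air blower lying on its side, 108 x 47 mm. Origin at its underside.
- grease_tin: Bystander: small round tin with a black lid, 34 mm across, 30 mm high. Origin at the centre of its underside.
- oil_stone: Bystander: oil stone on a purple base, 87 x 35 x 21 mm, on the other bench. Origin at the centre of its underside.

How it is judged:
By the outcome, as a careful person would: the job done as asked, in the order asked, and still so for the second after the job is handed in, with the robot touching nothing.
It also fails if it takes over 58 s, if anything falls off the work surface, if the arm or the gripper's body presses on something with over 40 N, if the wrist force passes 120 N, or if a joint passes its speed limit or range.

## Robot

A 6-joint arm with a two-finger parallel gripper is mounted at the origin on a cart in front of the work surface, level with it; the furniture and walls round the work are solid. World frame = base frame: x ahead of the robot, y to its left, z up, the work surface at z = 0. Lengths are in mm, angles in rad, forces in N, time in s.
With the tool pointing down it reaches from about 325 to 900 mm from the base axis. Payload 3.5 kg.
Tool frame: the origin (TCP) lies on the centre line of the jaws, within the pads' length; the fingertips stand 17 mm ahead of it and the grasp point (between the pads) lies 2 mm behind it (tips_ahead is the distance from the TCP to the fingertips, in mm); z points along the fingers, y is the direction in which the jaws open and shut (so a half turn about z gives the same grasp; the last joint's range is limited). The gripper opens to 85 mm and grips with 20 to 120 N. Pads are 22 mm wide; open, the fingers measure 114 mm over their backs; the gripper's body (76 mm by 85 mm) begins 54 mm behind the grasp point. The pads swing forward as they close: fully open they stand 13 mm farther back than shut.
Start: joints at [-1.389, 0.276, -0.026, 1.268, 0, 1.467], TCP at [175.591, -599.825, 248.313] pointing down, gripper open.
Joint ranges: [-3.12, 3.12], [-0.85, 1.88], [-1.08, 1.24], [-1.95, 2.15], [-1.57, 1.53], [-3.14, 3.14]. Speed limits (rad/s): [2.57, 2.57, 3.14, 3.14, 3.14, 3.14].

## Interface

Orientations are given as a 3x3 rotation matrix whose columns are the frame's x, y, z axes.
In Python, from cell import state, get_image, sign_off, tips_ahead gives the robot as it stands.
- The arm moves only by the tool jog_arm, never from a script. Its argument "commands" is a list of rows, each an object with "translation": the shift along the tool's x, y, z in m, a list of three; "rotation": the turn, a rotation vector about the tool's x, y, z in degrees, a list of three; "gripper": the gripper command: -1 is shut, 1 is fully open, values between are in proportion. A call has exactly 8 rows; each row is the pose to reach, as a shift and turn from the pose commanded when the call began, along the tool's axes at that moment; what a row does not reach only later rows make up. A row lasts 1/8 s, in which the tool goes at most 62.5 mm and 10.7 degrees, less where a joint would pass 70% of its speed; a pose out of reach is approached as far as the arm can. A call with a gripper value outside its range is refused whole. The fingers move at their own pace and stop on an object; "squeeze" is the grip in N (left out, the last holds). Time passes only in rows, so rows that repeat a pose let the fingers close, or fill a call up. It gives the time, the measured TCP pose, the force and the opening at its end, in the units of the state.
- state(): the state, without advancing time (a new reading comes with each control period).
- get_image(name): name is "side" or "top" or "wrist"; returns a dict with "img" (400x640x3 uint8, red, green, blue), "depth" (400x640 float32, mm along the optical axis (not along the pixel's ray), 0 where there is no reading), "fx", "fy", "cx", "cy" (pixels), "distortion" ([k1, k2, p1, p2, k3] as OpenCV has them; the pictures are not rectified), "origin" and "orientation" of the camera in the world. Camera axes: x right, y down, z forward; pixel columns grow to the right and rows downward; lengths in mm; the calibration is good to about 2 mm. A picture is of the moment at which its call begins.
- sign_off(): hands the job in, once; it reports no verdict.
The state is a dict: "clock": time; "joint_pos": joint angles; "joint_vel": joint speeds; "tau": joint torques, N m; "eef_pos": TCP position; "tool_rot": TCP orientation; "force": force on the tool from outside, world axes, zero at the start; "ft_torque": the same for the moment, N m; "grip_width": finger opening in mm.
Only numpy, scipy, OpenCV 4.12 (cv2) and the standard library are available. Lean on these libraries where they do the work, as an engineer would, in place of code of your own. Each camera call takes 0.05 s, during which the arm holds its last target.

## Working session

There is one attempt and no reset: what is moved stays moved. The work goes in short steps, Python scripts to look and compute and a tool call to move; the robot and the scene stay as the last step left them, time stands still between calls to the robot, and variables do not carry over. Pictures are saved under pics/ and viewed, and the job is handed in when it is done.

Besides the shell and the picture viewer there is one more tool, called as name(argument=value, ...) on one line, values as JSON. jog_arm: Moves the arm, as the interface text tells. Its arguments: {"type":"object","properties":{"commands":{"type":"array","items":{"type":"object","properties":{"translation":{"type":"array","items":{"type":"number"}},"rotation":{"type":"array","items":{"type":"number"}},"gripper":{"type":"number"}}}},"squeeze":{"type":"number"}},"required":["commands"]}

```bash
mkdir -p pics; ls; cat > h.py <<'E'
import numpy as np, cv2
from cell import *
def save(n,fn):
    g=get_image(n); cv2.imwrite('pics/'+fn,g['img'][:,:,::-1]); np.savez('pics/'+fn[:-4]+'.npz',**g); return g
def ray(g,uv,z):
    K=np.array([[g['fx'],0,g['cx']],[0,g['fy'],g['cy']],[0,0,1.]])
    p=cv2.undistortPoints(np.array(uv,float).reshape(-1,1,2),K,np.array(g['distortion'],float)).reshape(-1,2)
    d=np.c_[p,np.ones(len(p))]@np.array(g['orientation']).T
    o=np.array(g['origin']); return o+d*((z-o[2])/d[:,2])[:,None]
def proj(g,P):
    K=np.array([[g['fx'],0,g['cx']],[0,g['fy'],g['cy']],[0,0,1.]])
    R=np.array(g['orientation']).T
    return cv2.projectPoints(np.array(P,float).reshape(-1,3),cv2.Rodrigues(R)[0],-R@np.array(g['origin']),K,np.array(g['distortion'],float))[0].reshape(-1,2)
def cloud(g):
    d=g['depth'];v,u=np.mgrid[0:d.shape[0],0:d.shape[1]]
    K=np.array([[g['fx'],0,g['cx']],[0,g['fy'],g['cy']],[0,0,1.]])
    p=cv2.undistortPoints(np.stack([u,v],-1).astype(float).reshape(-1,1,2),K,np.array(g['distortion'],float)).reshape(-1,2)
    return ((np.c_[p,np.ones(len(p))]*d.reshape(-1,1))@np.array(g['orientation']).T+np.array(g['origin'])).reshape(*d.shape,3)
E
python3 - <<'E'
from h import *
print(state())
for n in ['top','side','wrist']:
    g=save(n,n+'0.png'); print(n,g['origin'],np.round(g['orientation'],3).tolist(),g['fx'],g['distortion'])
E
```

```text
pics
{'clock': 0.0, 'joint_pos': array([-1.38942503e+00,  2.77153540e-01, -2.79112401e-02,  1.26796616e+00,
        2.58910788e-05,  1.46739142e+00]), 'joint_vel': array([-1.97158895e-03, -1.06837338e-03, -1.27149014e-03,  1.86239634e-05,
        1.02577345e-04, -5.38543130e-04]), 'tau': array([-2.14410982e-03, -4.45510340e+01,  2.95201635e+01,  1.64203177e-02,
       -2.54497500e-04,  1.75030230e-06]), 'eef_pos': array([ 175.4491919 , -599.09700454,  247.13257811]), 'tool_rot': array([[ 9.59724607e-01,  2.80942230e-01, -3.77609098e-04],
       [ 2.80942367e-01, -9.59722113e-01,  2.20262534e-03],
       [ 2.56410675e-04, -2.22000014e-03, -9.99997503e-01]]), 'force': array([-0.2180863 , -0.09911924, -0.39644239]), 'ft_torque': array([ 0.01833139, -0.02542416, -0.06022723]), 'grip_width': 85.35395927635703}
top [444.0885492  108.88472486 902.26892915] [[0.013, -0.991, 0.136], [-1.0, -0.012, 0.004], [-0.002, -0.136, -0.991]] 378.3910644456133 [0.01307837 0.         0.         0.         0.        ]
side [125.49318812 775.81084568 598.13221011] [[-0.839, -0.32, 0.44], [-0.544, 0.464, -0.699], [0.019, -0.826, -0.564]] 506.88545883031037 [-0.12417411  0.          0.          0.          0.        ]
wrist [ 251.60304176 -577.58719794  372.75014343] [[0.281, -0.912, -0.298], [-0.96, -0.267, -0.086], [-0.001, 0.31, -0.951]] 294.0052522222867 [-0.01634307  0.          0.          0.          0.        ]
```

View pics/top0.png

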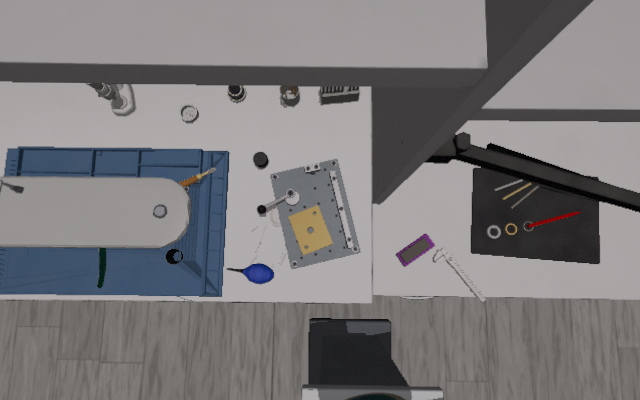

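View pics/side0.png

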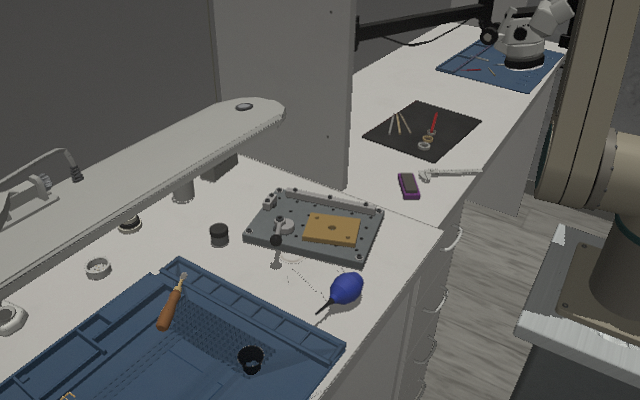

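View pics/wrist0.png

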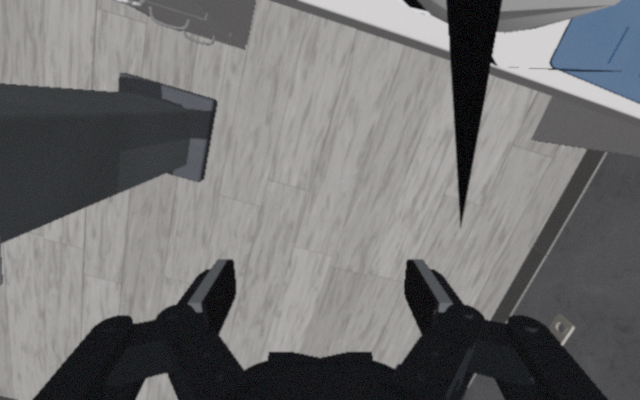

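```bash
python3 - <<'E'
from h import *
t=cv2.imread('pics/top0.png')[145:285,220:375]; cv2.imwrite('pics/t0z.png',cv2.resize(t,None,fx=5,fy=4.2*5/4.2*0.85,interpolation=cv2.INTER_CUBIC))
s=cv2.imread('pics/side0.png')[180:275,230:395]; cv2.imwrite('pics/s0z.png',cv2.resize(s,None,fx=4.8,fy=4.8,interpolation=cv2.INTER_CUBIC))
E
```

```text
(no output)
```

View pics/t0z.png

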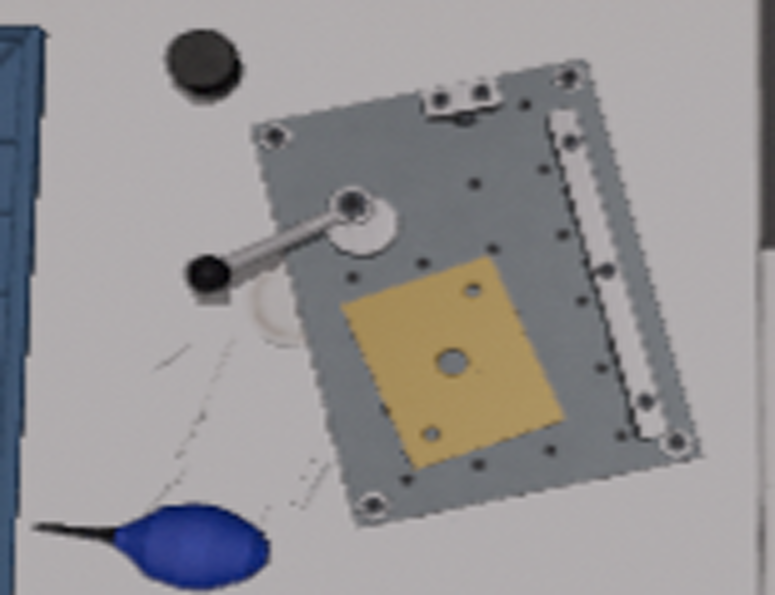

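View pics/s0z.png

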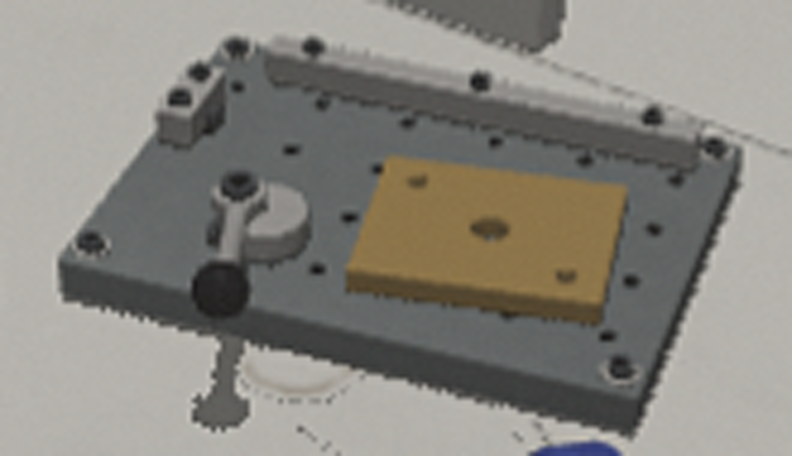

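```bash
cat > fit.py <<'E'
from h import *
def order(r): return r
def fixture(g,box):
    hsv=cv2.cvtColor(g['img'],cv2.COLOR_RGB2HSV)
    h,s,v=[hsv[...,i].astype(int) for i in range(3)]
    m=((h>80)&(h<125)&(s>22)&(s<110)&(v>60)&(v<170)).astype(np.uint8)
    k=np.zeros_like(m);k[box[1]:box[3],box[0]:box[2]]=1;m*=k
    n,l,st,_=cv2.connectedComponentsWithStats(m,connectivity=4)
    return (l==1+np.argmax(st[1:,4])).astype(np.uint8)
def brass(g,box):
    hsv=cv2.cvtColor(g['img'],cv2.COLOR_RGB2HSV)
    h,s,v=[hsv[...,i].astype(int) for i in range(3)]
    m=((h>12)&(h<28)&(s>90)&(v>110)).astype(np.uint8)
    k=np.zeros_like(m);k[box[1]:box[3],box[0]:box[2]]=1;m*=k
    n,l,st,_=cv2.connectedComponentsWithStats(m,connectivity=4)
    return (l==1+np.argmax(st[1:,4])).astype(np.uint8)
def rect(g,m,z):
    c=max(cv2.findContours(m,cv2.RETR_EXTERNAL,cv2.CHAIN_APPROX_NONE)[0],key=cv2.contourArea).reshape(-1,2)
    P=ray(g,c,z)[:,:2].astype(np.float32)
    return P,cv2.minAreaRect(P)
E
python3 - <<'E'
from fit import *
g=np.load('pics/top0.npz')
m=fixture(g,(262,150,368,280)); P,r=rect(g,m,18); print('fix',r)
b=brass(g,(262,150,368,280)); Pb,rb=rect(g,b,28); print('brass',rb, b.sum())
vis=g['img'][:,:,::-1].copy(); vis[m>0]=(0,255,0); vis[b>0]=(0,0,255)
cv2.imwrite('pics/m0.png',cv2.resize(vis[140:290,220:380],None,fx=4,fy=4))
cl=np.array([[252,127],[588,62],[703,455],[358,527]])/[5,4.25]+[220,145]-[.4,.4]
C=ray(g,cl,18);print(C.round(1)); print(np.linalg.norm(np.roll(C,-1,0)-C,axis=1), C.mean(0))
cb=np.array([[342,304],[490,256],[564,418],[418,468]])/[5,4.25]+[220,145]-[.4,.4]
C=ray(g,cb,28);print(C.round(1)); print(np.linalg.norm(np.roll(C,-1,0)-C,axis=1), C.mean(0))
d=cloud(g); 
for u,v in [(310,245),(330,180),(300,225),(262,209),(292,196),(320,170),(345,215)]: print((u,v),d[v,u].round(1))
kn=ray(g,[[261.5,209]],51.5);print(kn)
E
```

```text
fix ((398.0212097167969, 229.5398712158203), (4.518378257751465, 4.217028617858887e-06), 1.8502862453460693)
brass ((504.5409851074219, 146.43157958984375), (94.95045471191406, 72.43783569335938), 21.95610809326172) 1239
[[636.  244.3  18. ]
 [675.4  84.3  18. ]
 [456.1  29.2  18. ]
 [415.3 188.1  18. ]]
[164.71318051 226.1397388  164.11151896 227.69367363] [545.68472294 136.48272668  18.        ]
[[535.7 197.7  28. ]
 [563.  129.4  28. ]
 [475.   94.   28. ]
 [447.3 160.6  28. ]]
[73.59745565 94.87782419 72.10582434 95.84447894] [505.22896498 145.41180507  28.        ]
(310, 245) [469.6 145.4  27.5]
(330, 180) [624.2 101.   18.8]
(300, 225) [515.4 169.4  27.8]
(262, 209) [547.4 252.9  61.6]
(292, 196) [581.2 188.5  39.9]
(320, 170) [648.3 125.2  18.5]
(345, 215) [539.   65.8  36.4]
[[548.67113582 255.79164048  51.5       ]]
```

View pics/m0.png

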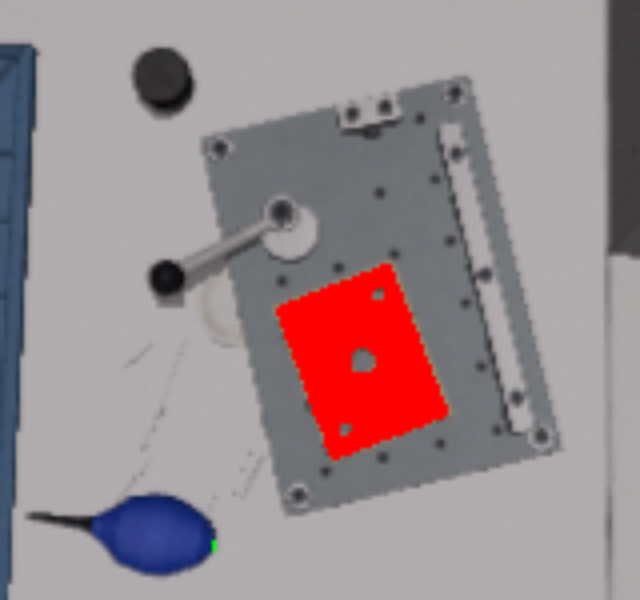

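```bash
python3 - <<'E'
from fit import *
g=np.load('pics/top0.npz')
hsv=cv2.cvtColor(g['img'],cv2.COLOR_RGB2HSV)
print(hsv[180,330],hsv[190,285],hsv[260,300],hsv[150,330],hsv[285,300],hsv[255,295])
for vmax,kk in [(140,3),(148,3),(135,5)]:
    v=hsv[...,2]
    m=((v<vmax)|((hsv[...,1]>90)&(hsv[...,0]<28))).astype(np.uint8);k=np.zeros_like(m);k[150:280,262:365]=1;m*=k
    m=cv2.morphologyEx(m,cv2.MORPH_CLOSE,np.ones((7,7)))
    m=cv2.morphologyEx(m,cv2.MORPH_OPEN,np.ones((15,15)))
    n,l,st,_=cv2.connectedComponentsWithStats(m); m=(l==1+np.argmax(st[1:,4])).astype(np.uint8)
    P,r=rect(g,m,18);print(r)
cv2.imwrite('pics/m1.png',m*255)
# edge-line fit: points near each side of rect
box=cv2.boxPoints(r);c=np.array(r[0]);L=[]
for i in range(4):
    a,b=box[i],box[(i+1)%4];t=(b-a)/np.linalg.norm(b-a);nn=np.array([-t[1],t[0]])
    s=(P-a)@t;q=abs((P-a)@nn);sel=(q<5)&(s>18)&(s<np.linalg.norm(b-a)-18)
    f=cv2.fitLine(P[sel],cv2.DIST_HUBER,0,.01,.01).ravel();L.append(f);print(sel.sum(),np.degrees(np.arctan2(f[1],f[0])))
X=[]
for i in range(4):
    f,h=L[i],L[i-1];A=np.array([f[:2],-h[:2]]).T;s=np.linalg.solve(A,h[2:]-f[2:]);X.append(f[2:]+s[0]*f[:2])
X=np.array(X);print(X,X.mean(0),np.linalg.norm(np.roll(X,-1,0)-X,axis=1))
E
```

```text
[115  18  85] [107  15 116] [107  15 119] [  0   4 176] [173   6 176] [105  17 117]
((545.0604248046875, 141.2152099609375), (230.5995330810547, 172.3346405029297), 14.196481704711914)
((545.0819091796875, 141.22225952148438), (230.93052673339844, 172.3355712890625), 14.192602157592773)
((545.0010986328125, 141.20211791992188), (230.46975708007812, 172.33706665039062), 14.190669059753418)
54 -76.16222
79 14.021096
53 -76.90137
12 4.0924525
[[408.08606  221.1568  ]
 [454.9475    30.912848]
 [673.9402    85.59952 ]
 [638.5615   237.64696 ]] [543.8838  143.82903] [195.9305  225.71758 156.10918 231.06464]
```

```bash
cat >> h.py <<'E'
TH=np.radians(14.05);FC=np.array([545.8,137.1])
RF=np.array([[np.cos(TH),-np.sin(TH)],[np.sin(TH),np.cos(TH)]])
def F2W(p): return FC+RF@np.array(p)
def W2F(p): return RF.T@(np.array(p)[:2]-FC)
def plan(target,yawdeg,rot=None,pos=None):
    s=state();R=s['tool_rot'] if rot is None else rot
    p=s['eef_pos'] if pos is None else pos
    t=R.T@(np.array(target,float)-p)
    c,sn=np.cos(np.radians(yawdeg)),np.sin(np.radians(yawdeg))
    D=np.array([[c,sn,0],[sn,-c,0],[0,0,-1.]])
    rv=np.degrees(cv2.Rodrigues(R.T@D)[0].ravel())
    print('trans m',np.round(t/1000,4),'rot',rv.round(2))
def st():
    s=state();print('t',s['clock'],'p',s['eef_pos'].round(1),'yaw',np.degrees(np.arctan2(s['tool_rot'][1,0],s['tool_rot'][0,0])).round(2),'zax',s['tool_rot'][:,2].round(4),'F',s['force'].round(1),'w',round(s['grip_width'],1),'fix',W2F(s['eef_pos']).round(1))
E
python3 - <<'E'
from h import *
try: print(tips_ahead)
except Exception as e: print(e)
try:
    print(tips_ahead())
except Exception as e: print(e)
g=np.load('pics/top0.npz')
chk={'piv':F2W((55,43.8)).tolist()+[40],'stop':F2W((90,-19)).tolist()+[28],'railA':F2W((-99.5,-56)).tolist()+[34],'railB':F2W((85.5,-56)).tolist()+[34]}
for i,c in enumerate([(-115,-82.5),(115,-82.5),(115,82.5),(-115,82.5)]): chk['c%d'%i]=F2W(c).tolist()+[18]
v=cv2.resize(g['img'][140:290,220:380,::-1],None,fx=5,fy=5,interpolation=cv2.INTER_CUBIC)
for k,p in chk.items():
    q=proj(g,p)[0];print(k,q.round(1));cv2.circle(v,tuple(int(x) for x in (q-[220,140]+.5)*5),4,(0,0,255),1)
cv2.imwrite('pics/c0.png',cv2.resize(v,None,fx=.78,fy=.78))
g=np.load('pics/side0.npz')
v=cv2.resize(g['img'][180:275,230:395,::-1],None,fx=4.8,fy=4.8,interpolation=cv2.INTER_CUBIC)
for k,p in chk.items():
    q=proj(g,p)[0];cv2.circle(v,tuple(int(x) for x in (q-[230,180]+.5)*4.8),4,(0,0,255),1)
cv2.imwrite('pics/c1.png',v)
print(ray(np.load('pics/top0.npz'),[[272,273]],24))
plan([F2W((-45,88))[0],F2W((-45,88))[1],250],104)
E
```

```text
17.0
'float' object is not callable
piv [290.2 192.8]
stop [313.4 173.4]
railA [347.9 248.4]
railB [329.1 171.1]
c0 [360.2 252.4]
c1 [336.9 158.4]
c2 [269.7 173.9]
c3 [290.7 269.1]
[[405.04028052 231.22323236  24.        ]]
trans m [ 0.5208 -0.6924 -0.0013] rot [-7.000e-02 -8.000e-02 -8.769e+01]
```

View pics/c0.png

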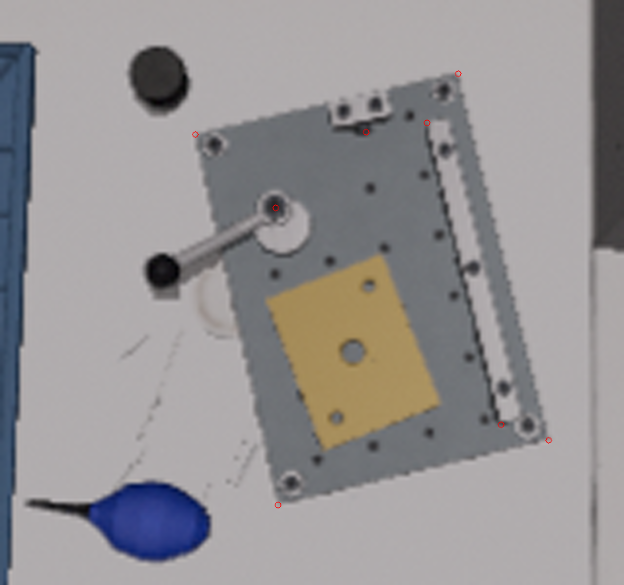

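View pics/c1.png

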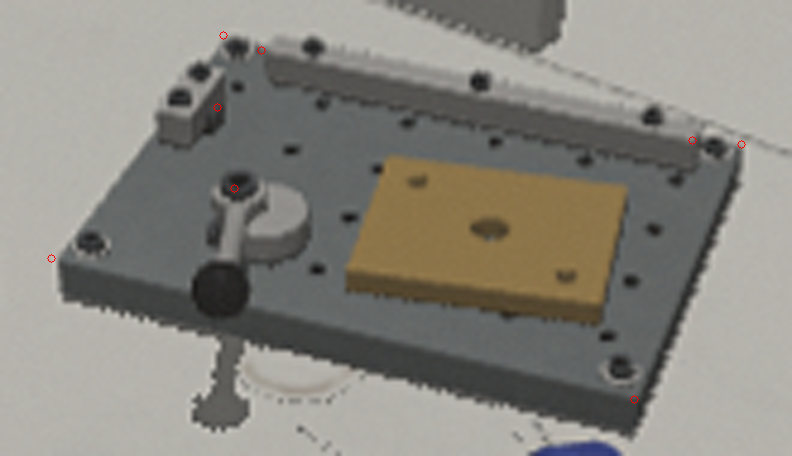

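jog_arm(commands=[{"translation": [0.04,-0.041,0],"rotation": [0,0,-6],"gripper": -0.1},{"translation": [0.08,-0.082,0],"rotation": [0,0,-12],"gripper": -0.1},{"translation": [0.12,-0.123,0],"rotation": [0,0,-18],"gripper": -0.1},{"translation": [0.16,-0.164,0],"rotation": [0,0,-24],"gripper": -0.1},{"translation": [0.2,-0.205,0],"rotation": [0,0,-30],"gripper": -0.1},{"translation": [0.24,-0.246,0],"rotation": [0,0,-36],"gripper": -0.1},{"translation": [0.28,-0.287,0],"rotation": [0,0,-42],"gripper": -0.1},{"translation": [0.32,-0.33,0],"rotation": [0,0,-48],"gripper": -0.1}])

```text
clock: 1.15
eef_pos: [390.5, -191.5, 248.3]
tool_rot: [[0.431, 0.902, 0.0], [0.902, -0.431, -0.0], [-0.0, 0.001, -1.0]]
force: [0.9, -1.1, 0.5]
grip_width: 38.3
```

```bash
python3 - <<'E'
from h import *
st(); print(tips_ahead); plan([*F2W((-45,88)),120],104)
E
```

```text
t 1.15 p [ 390.5 -191.5  248.3] yaw 64.49 zax [ 5.e-04 -3.e-04 -1.e+00] F [ 0.9 -1.1  0.5] w 38.3 fix [-230.4 -281.1]
17.0
trans m [ 0.4027 -0.0922  0.1282] rot [ 3.000e-02  1.000e-02 -3.951e+01]
```

jog_arm(commands=[{"translation": [0.055,-0.013,0],"rotation": [0,0,-6],"gripper": -0.1},{"translation": [0.11,-0.026,0],"rotation": [0,0,-12],"gripper": -0.1},{"translation": [0.165,-0.038,0],"rotation": [0,0,-18],"gripper": -0.1},{"translation": [0.22,-0.05,0.0],"rotation": [0,0,-24],"gripper": -0.1},{"translation": [0.275,-0.063,0.03],"rotation": [0,0,-30],"gripper": -0.1},{"translation": [0.325,-0.075,0.06],"rotation": [0,0,-36],"gripper": -0.1},{"translation": [0.365,-0.083,0.095],"rotation": [0,0,-39.5],"gripper": -0.1},{"translation": [0.403,-0.092,0.128],"rotation": [0,0,-39.5],"gripper": -0.1}])

```text
clock: 2.15
eef_pos: [481.7, 211.5, 119.1]
tool_rot: [[-0.24, 0.971, 0.0], [0.971, 0.24, -0.0], [-0.0, 0.0, -1.0]]
force: [0.7, -0.5, -0.0]
grip_width: 38.7
```

```bash
python3 - <<'E'
from h import *
st(); g=save('side','s2.png'); save('wrist','w2.png')
E
```

```text
t 2.15 p [481.7 211.5 119.1] yaw 103.88 zax [ 1.e-04 -1.e-04 -1.e+00] F [ 0.7 -0.5 -0. ] w 38.7 fix [-44.2  87.7]
```

View pics/s2.png

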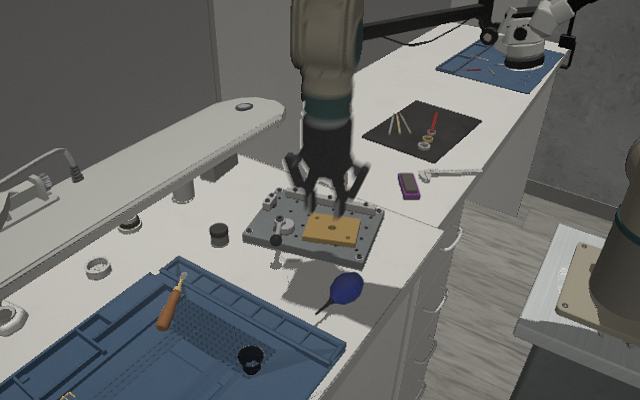

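View pics/w2.png

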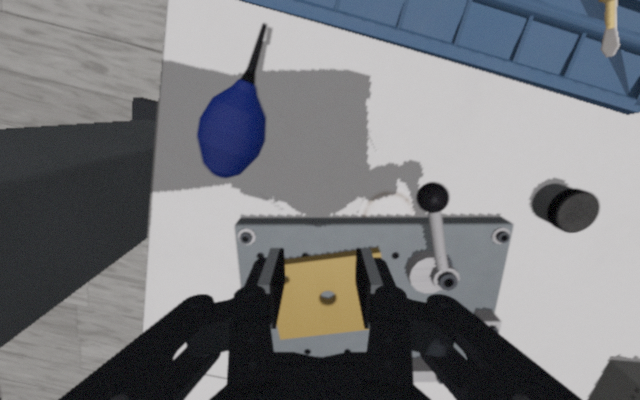

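```bash
python3 - <<'E'
from h import *
g=np.load('pics/side0.npz'); g=np.load('pics/s2.npz')
for z in (89,95,102,108,115): 
  print(z,[proj(g,[481.7+s*.971,211.5+s*.24,z])[0].round(1).tolist() for s in (-34,-19,19,34)])
v=g['img'][120:240,270:390,::-1];cv2.imwrite('pics/s2z.png',cv2.resize(v,None,fx=5,fy=5,interpolation=cv2.INTER_CUBIC))
E
```

```text
89 [[341.9, 227.0], [333.2, 225.1], [311.5, 220.2], [303.1, 218.3]]
95 [[342.1, 224.1], [333.3, 222.2], [311.6, 217.3], [303.1, 215.4]]
102 [[342.3, 220.7], [333.5, 218.8], [311.6, 213.9], [303.1, 212.0]]
108 [[342.4, 217.8], [333.6, 215.8], [311.6, 211.0], [303.1, 209.1]]
115 [[342.6, 214.3], [333.7, 212.3], [311.6, 207.5], [303.1, 205.6]]
```

View pics/s2z.png

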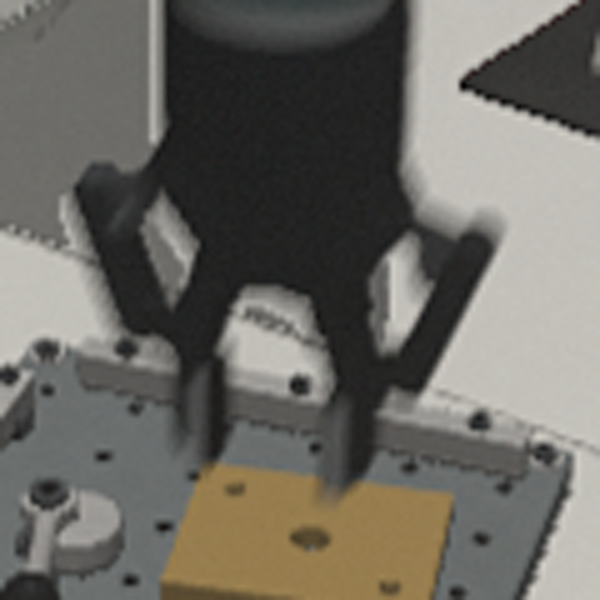

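jog_arm(commands=[{"translation": [0,0,0.03],"rotation": [0,0,-0.2],"gripper": -0.1},{"translation": [0,0,0.06],"rotation": [0,0,-0.2],"gripper": -0.1},{"translation": [0,0,0.072],"rotation": [0,0,-0.2],"gripper": -0.1},{"translation": [0,0,0.079],"rotation": [0,0,-0.2],"gripper": -0.1},{"translation": [0,0,0.079],"rotation": [0,0,-0.2],"gripper": -0.1},{"translation": [-0.005,0,0.079],"rotation": [0,0,-0.2],"gripper": -0.1},{"translation": [-0.01,0,0.079],"rotation": [0,0,-0.2],"gripper": -0.1},{"translation": [-0.01,0,0.079],"rotation": [0,0,-0.2],"gripper": -0.1}])

```text
clock: 3.25
eef_pos: [484.6, 199.8, 41.8]
tool_rot: [[-0.242, 0.97, 0.001], [0.97, 0.242, 0.0], [-0.0, 0.001, -1.0]]
force: [0.3, -0.4, -0.4]
grip_width: 38.3
```

```bash
python3 - <<'E'
from h import *
st(); g=save('side','s3.png'); save('top','t3.png')
v=g['img'][120:260,260:400,::-1];cv2.imwrite('pics/s3z.png',cv2.resize(v,None,fx=4.2,fy=4.2,interpolation=cv2.INTER_CUBIC))
E
```

```text
t 3.25 p [484.6 199.8  41.8] yaw 103.98 zax [ 1.e-03  2.e-04 -1.e+00] F [ 0.3 -0.4 -0.4] w 38.3 fix [-44.1  75.7]
```

View pics/s3z.png

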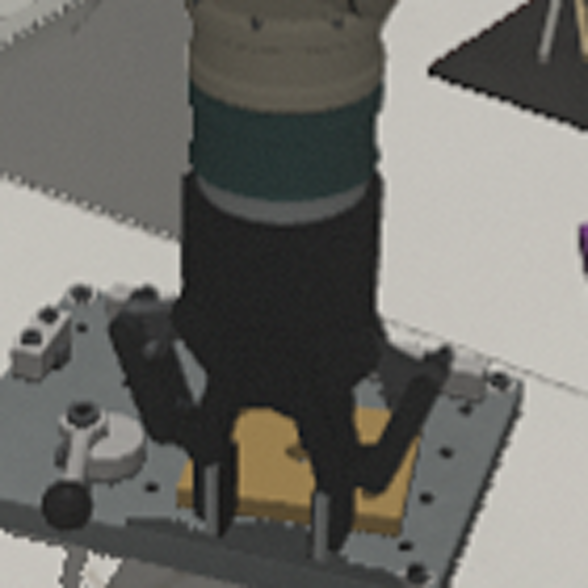

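jog_arm(commands=[{"translation": [-0.005,0,0.002],"rotation": [0,0,0],"gripper": -0.1},{"translation": [-0.01,0,0.003],"rotation": [0,0,0],"gripper": -0.1},{"translation": [-0.015,0,0.003],"rotation": [0,0,0],"gripper": -0.1},{"translation": [-0.02,0,0.003],"rotation": [0,0,0],"gripper": -0.1},{"translation": [-0.025,0,0.003],"rotation": [0,0,0],"gripper": -0.1},{"translation": [-0.03,0,0.003],"rotation": [0,0,0],"gripper": -0.1},{"translation": [-0.035,0,0.003],"rotation": [0,0,0],"gripper": -0.1},{"translation": [-0.038,0,0.003],"rotation": [0,0,0],"gripper": -0.1}])

```text
clock: 4.35
eef_pos: [493.2, 163.0, 38.3]
tool_rot: [[-0.242, 0.97, -0.0], [0.97, 0.242, 0.0], [0.0, -0.0, -1.0]]
force: [-0.9, 1.4, 1.5]
grip_width: 38.4
```

```bash
python3 - <<'E'
from h import *
st(); g=save('side','s4.png'); t=save('top','t4.png')
a=cv2.resize(g['img'][160:260,260:400,::-1],(700,500),interpolation=cv2.INTER_CUBIC);cv2.imwrite('pics/s4z.png',a)
a=cv2.resize(t['img'][140:290,220:380,::-1],(640,600),interpolation=cv2.INTER_CUBIC);cv2.imwrite('pics/t4z.png',a)
E
```

```text
t 4.35 p [493.2 163.   38.3] yaw 104.0 zax [-4.e-04  2.e-04 -1.e+00] F [-0.9  1.4  1.5] w 38.4 fix [-44.8  37.9]
```

View pics/s4z.png

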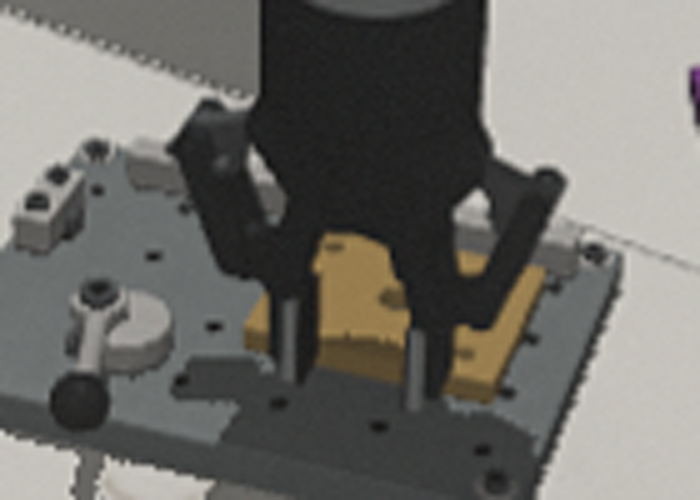

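View pics/t4z.png

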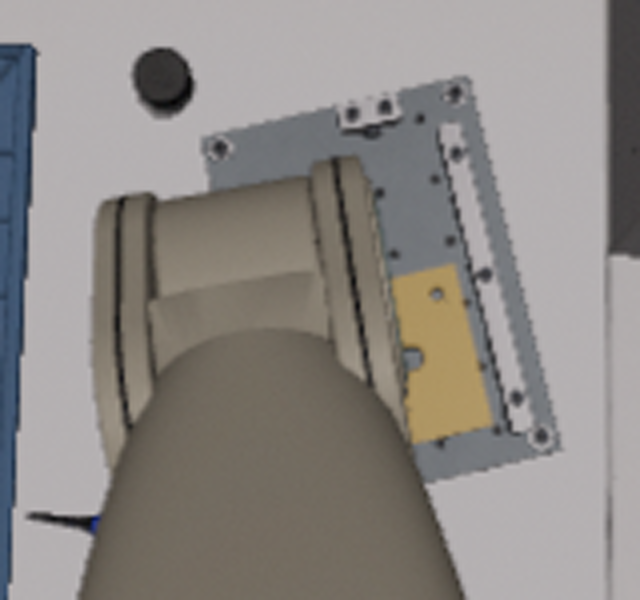

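jog_arm(commands=[{"translation": [-0.002,0,0],"rotation": [0,0,0],"gripper": -0.1},{"translation": [-0.004,0,0],"rotation": [0,0,0],"gripper": -0.1},{"translation": [-0.005,0,0],"rotation": [0,0,0],"gripper": -0.1},{"translation": [-0.006,0,0],"rotation": [0,0,0],"gripper": -0.1},{"translation": [-0.007,0,0],"rotation": [0,0,0],"gripper": -0.1},{"translation": [-0.008,0,0],"rotation": [0,0,0],"gripper": -0.1},{"translation": [-0.008,0,0],"rotation": [0,0,0],"gripper": -0.1},{"translation": [-0.008,0,0],"rotation": [0,0,0],"gripper": -0.1}])

```text
clock: 5.45
eef_pos: [495.3, 155.3, 38.3]
tool_rot: [[-0.242, 0.97, 0.0], [0.97, 0.242, -0.0], [-0.0, -0.0, -1.0]]
force: [-0.6, 1.8, -0.1]
grip_width: 38.1
```

```bash
python3 - <<'E'
from h import *
st(); t=save('top','t5.png')
a=cv2.resize(t['img'][140:290,220:380,::-1],(640,600),interpolation=cv2.INTER_CUBIC);cv2.imwrite('pics/t5z.png',a)
E
```

```text
t 5.45 p [495.3 155.3  38.3] yaw 104.01 zax [ 1.e-04 -4.e-04 -1.e+00] F [-0.6  1.8 -0.1] w 38.1 fix [-44.6  30. ]
```

View pics/t5z.png

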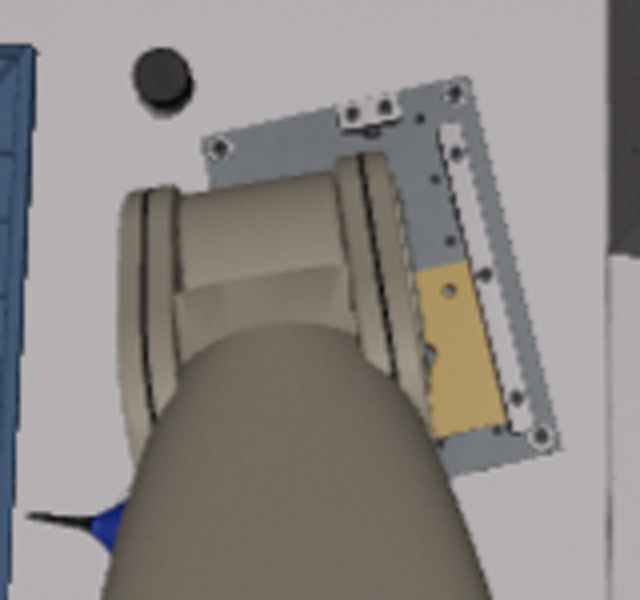

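jog_arm(commands=[{"translation": [-0.0005,0,0],"rotation": [0,0,0],"gripper": -0.1},{"translation": [-0.001,0,0],"rotation": [0,0,0],"gripper": -0.1},{"translation": [-0.0015,0,0],"rotation": [0,0,0],"gripper": -0.1},{"translation": [-0.002,0,0],"rotation": [0,0,0],"gripper": -0.1},{"translation": [-0.002,0,0],"rotation": [0,0,0],"gripper": -0.1},{"translation": [-0.002,0,0],"rotation": [0,0,0],"gripper": -0.1},{"translation": [-0.002,0,0],"rotation": [0,0,0],"gripper": -0.1},{"translation": [-0.002,0,0],"rotation": [0,0,0],"gripper": -0.1}])

```text
clock: 6.5
eef_pos: [495.8, 153.5, 38.3]
tool_rot: [[-0.242, 0.97, -0.0], [0.97, 0.242, -0.0], [-0.0, -0.0, -1.0]]
force: [-0.3, 0.8, 0.0]
grip_width: 38.2
```

jog_arm(commands=[{"translation": [-0.0005,0,0],"rotation": [0,0,0],"gripper": -0.1},{"translation": [-0.001,0,0],"rotation": [0,0,0],"gripper": -0.1},{"translation": [-0.001,0,0],"rotation": [0,0,0],"gripper": -0.1},{"translation": [-0.0015,0,0],"rotation": [0,0,0],"gripper": -0.1},{"translation": [-0.0015,0,0],"rotation": [0,0,0],"gripper": -0.1},{"translation": [-0.0015,0,0],"rotation": [0,0,0],"gripper": -0.1},{"translation": [-0.0015,0,0],"rotation": [0,0,0],"gripper": -0.1},{"translation": [-0.0015,0,0],"rotation": [0,0,0],"gripper": -0.1}])

```text
clock: 7.5
eef_pos: [495.6, 153.1, 38.3]
tool_rot: [[-0.243, 0.97, -0.001], [0.97, 0.243, 0.002], [0.003, -0.0, -1.0]]
force: [-1.8, 6.5, 1.0]
grip_width: 38.4
```

```bash
python3 - <<'E'
from h import *
st()
E
```

```text
t 7.5 p [495.6 153.1  38.3] yaw 104.06 zax [-9.0e-04  2.4e-03 -1.0e+00] F [-1.8  6.5  1. ] w 38.4 fix [-44.8  27.7]
```

jog_arm(commands=[{"translation": [0.008,0,0],"rotation": [0,0,0],"gripper": -0.1},{"translation": [0.015,0,-0.01],"rotation": [0,0,0],"gripper": -0.1},{"translation": [0.015,0,-0.05],"rotation": [0,0,-8],"gripper": -0.1},{"translation": [0.015,0.03,-0.08],"rotation": [0,0,-17],"gripper": -0.1},{"translation": [0.0,0.06,-0.08],"rotation": [0,0,-26],"gripper": -0.1},{"translation": [-0.02,0.075,-0.08],"rotation": [0,0,-35],"gripper": -0.1},{"translation": [-0.04,0.075,-0.08],"rotation": [0,0,-44],"gripper": -0.1},{"translation": [-0.043,0.075,-0.08],"rotation": [0,0,-53],"gripper": -0.1}])

```text
clock: 8.5
eef_pos: [580.3, 127.3, 119.1]
tool_rot: [[-0.922, 0.387, 0.001], [0.387, 0.922, -0.002], [-0.002, -0.001, -1.0]]
force: [-1.2, 0.1, 0.0]
grip_width: 38.3
```

```bash
python3 - <<'E'
from h import *
st()
g=np.load('pics/t5.npz')
for p in ray(g,[[345.8,245.5],[336,264-17.8]],28): print(W2F(p).round(1))
plan([*F2W((-115,-15)),38+80],194.05)
g=save('side','s6.png')
a=cv2.resize(g['img'][160:260,240:400,::-1],(800,500),interpolation=cv2.INTER_CUBIC);cv2.imwrite('pics/s6z.png',a)
E
```

```text
t 8.5 p [580.3 127.3 119.1] yaw 157.22 zax [ 0.0013 -0.0016 -1.    ] F [-1.2  0.1  0. ] w 38.3 fix [ 31.1 -17.8]
[-91.9 -53.2]
[-88.3 -31. ]
trans m [ 0.1186 -0.0853  0.001 ] rot [ -0.09   0.08 -36.83]
```

View pics/s6z.png

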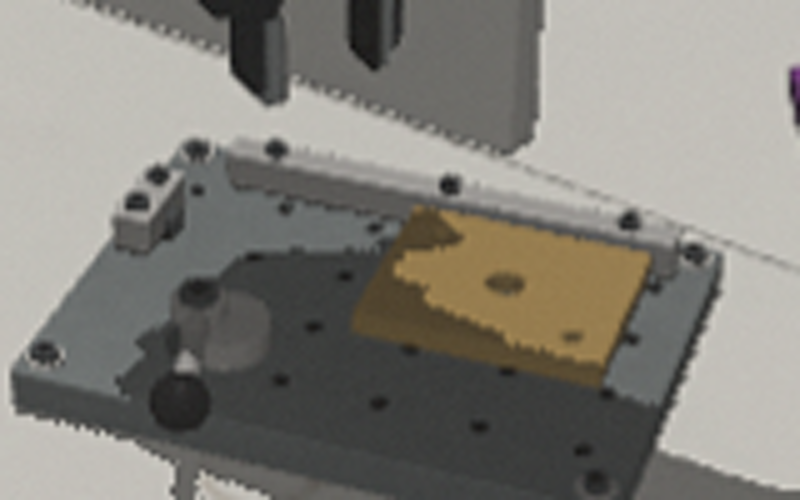

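jog_arm(commands=[{"translation": [0.04,-0.029,0],"rotation": [0,0,-9],"gripper": -0.1},{"translation": [0.08,-0.058,0],"rotation": [0,0,-18],"gripper": -0.1},{"translation": [0.119,-0.085,0],"rotation": [0,0,-27],"gripper": -0.1},{"translation": [0.119,-0.085,0],"rotation": [0,0,-36.8],"gripper": -0.1},{"translation": [0.119,-0.085,0.03],"rotation": [0,0,-36.8],"gripper": -0.1},{"translation": [0.119,-0.085,0.06],"rotation": [0,0,-36.8],"gripper": -0.1},{"translation": [0.119,-0.085,0.075],"rotation": [0,0,-36.8],"gripper": -0.1},{"translation": [0.119,-0.085,0.079],"rotation": [0,0,-36.8],"gripper": -0.1}])

```text
clock: 9.55
eef_pos: [436.0, 96.8, 38.9]
tool_rot: [[-0.971, -0.238, -0.001], [-0.238, 0.971, -0.001], [0.001, -0.0, -1.0]]
force: [-0.0, 0.0, -0.3]
grip_width: 38.2
```

```bash
python3 - <<'E'
from h import *
st()
g=save('side','s7.png')
a=cv2.resize(g['img'][160:260,260:420,::-1],(800,500),interpolation=cv2.INTER_CUBIC);cv2.imwrite('pics/s7z.png',a)
E
```

```text
t 9.55 p [436.   96.8  38.9] yaw -166.22 zax [-1.3e-03 -5.0e-04 -1.0e+00] F [-0.   0.  -0.3] w 38.2 fix [-116.3  -12.5]
```

View pics/s7z.png

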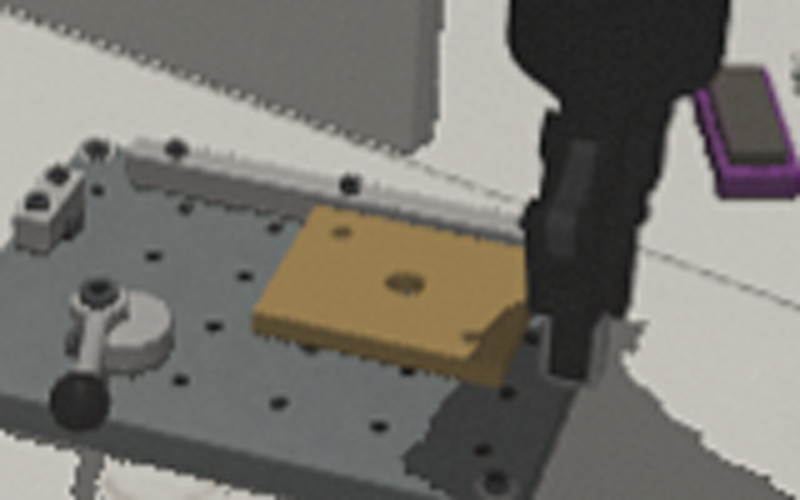

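jog_arm(commands=[{"translation": [-0.005,-0.002,0.001],"rotation": [0,0,-0.25],"gripper": -0.1},{"translation": [-0.01,-0.003,0.001],"rotation": [0,0,-0.25],"gripper": -0.1},{"translation": [-0.02,-0.003,0.001],"rotation": [0,0,-0.25],"gripper": -0.1},{"translation": [-0.03,-0.003,0.001],"rotation": [0,0,-0.25],"gripper": -0.1},{"translation": [-0.04,-0.003,0.001],"rotation": [0,0,-0.25],"gripper": -0.1},{"translation": [-0.05,-0.003,0.001],"rotation": [0,0,-0.25],"gripper": -0.1},{"translation": [-0.06,-0.003,0.001],"rotation": [0,0,-0.25],"gripper": -0.1},{"translation": [-0.07,-0.003,0.001],"rotation": [0,0,-0.25],"gripper": -0.1}])

```text
clock: 10.6
eef_pos: [505.8, 110.8, 38.3]
tool_rot: [[-0.97, -0.243, -0.0], [-0.243, 0.97, 0.0], [0.0, 0.0, -1.0]]
force: [-3.5, -0.5, 2.1]
grip_width: 38.7
```

```bash
python3 - <<'E'
from h import *
st()
g=save('side','s8.png')
a=cv2.resize(g['img'][160:260,240:400,::-1],(800,500),interpolation=cv2.INTER_CUBIC);cv2.imwrite('pics/s8z.png',a)
E
```

```text
t 10.6 p [505.8 110.8  38.3] yaw -165.92 zax [-3.e-04  2.e-04 -1.e+00] F [-3.5 -0.5  2.1] w 38.7 fix [-45.2 -15.8]
```

View pics/s8z.png

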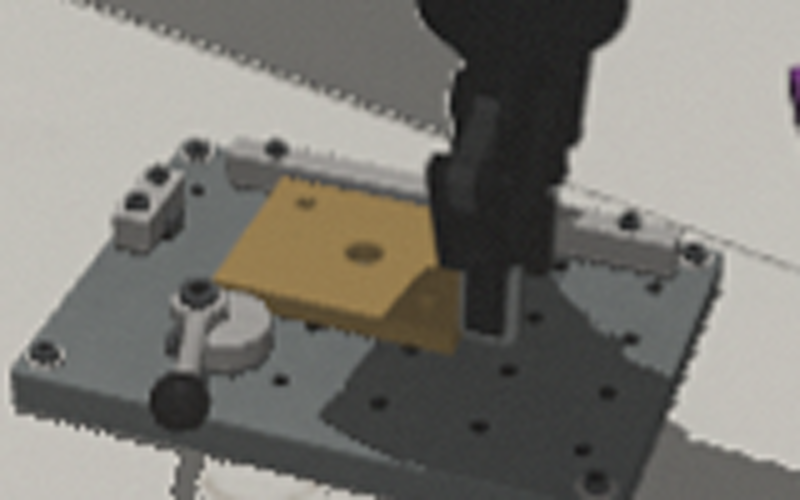

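Still straight along the rail, clear of the cam. Continue to just short of the stop.

jog_arm(commands=[{"translation": [-0.006,0,0],"rotation": [0,0,0],"gripper": -0.1},{"translation": [-0.012,0,0],"rotation": [0,0,0],"gripper": -0.1},{"translation": [-0.016,0,0],"rotation": [0,0,0],"gripper": -0.1},{"translation": [-0.019,0,0],"rotation": [0,0,0],"gripper": -0.1},{"translation": [-0.021,0,0],"rotation": [0,0,0],"gripper": -0.1},{"translation": [-0.023,0,0],"rotation": [0,0,0],"gripper": -0.1},{"translation": [-0.024,0,0],"rotation": [0,0,0],"gripper": -0.1},{"translation": [-0.024,0,0],"rotation": [0,0,0],"gripper": -0.1}])

```text
clock: 11.65
eef_pos: [528.7, 116.4, 38.3]
tool_rot: [[-0.97, -0.243, 0.0], [-0.243, 0.97, 0.0], [-0.0, -0.0, -1.0]]
force: [-1.6, 0.1, -1.2]
grip_width: 38.7
```

```bash
python3 - <<'E'
from h import *
st()
g=save('side','s9.png')
a=cv2.resize(g['img'][160:260,240:400,::-1],(800,500),interpolation=cv2.INTER_CUBIC);cv2.imwrite('pics/s9z.png',a)
E
```

```text
t 11.65 p [528.7 116.4  38.3] yaw -165.93 zax [ 4.e-04  1.e-04 -1.e+00] F [-1.6  0.1 -1.2] w 38.7 fix [-21.6 -15.9]
```

View pics/s9z.png

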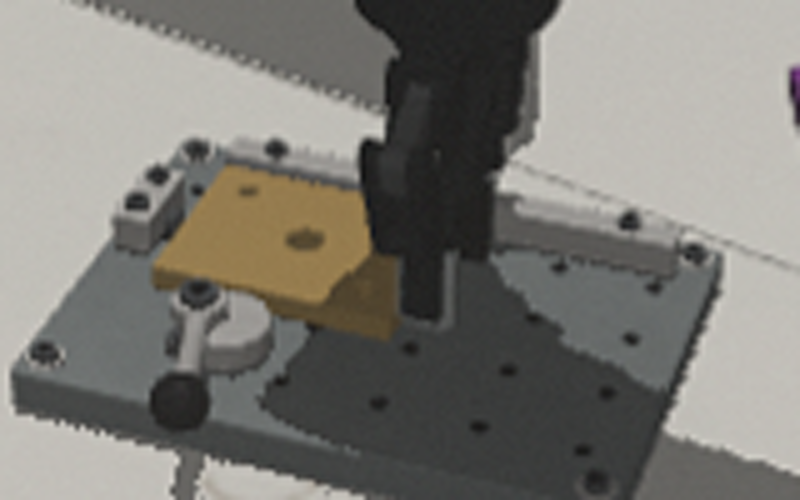

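jog_arm(commands=[{"translation": [-0.001,0,0],"rotation": [0,0,0],"gripper": -0.1},{"translation": [-0.0015,0,0],"rotation": [0,0,0],"gripper": -0.1},{"translation": [-0.002,0,0],"rotation": [0,0,0],"gripper": -0.1},{"translation": [-0.0025,0,0],"rotation": [0,0,0],"gripper": -0.1},{"translation": [-0.003,0,0],"rotation": [0,0,0],"gripper": -0.1},{"translation": [-0.003,0,0],"rotation": [0,0,0],"gripper": -0.1},{"translation": [-0.003,0,0],"rotation": [0,0,0],"gripper": -0.1},{"translation": [-0.003,0,0],"rotation": [0,0,0],"gripper": -0.1}])

```text
clock: 12.7
eef_pos: [531.5, 117.2, 38.3]
tool_rot: [[-0.97, -0.243, 0.0], [-0.243, 0.97, 0.0], [-0.0, 0.0, -1.0]]
force: [-2.2, -1.2, 0.2]
grip_width: 38.6
```

jog_arm(commands=[{"translation": [-0.0005,0,0],"rotation": [0,0,0],"gripper": -0.1},{"translation": [-0.001,0,0],"rotation": [0,0,0],"gripper": -0.1},{"translation": [-0.001,0,0],"rotation": [0,0,0],"gripper": -0.1},{"translation": [-0.0015,0,0],"rotation": [0,0,0],"gripper": -0.1},{"translation": [-0.0015,0,0],"rotation": [0,0,0],"gripper": -0.1},{"translation": [-0.0015,0,0],"rotation": [0,0,0],"gripper": -0.1},{"translation": [-0.0015,0,0],"rotation": [0,0,0],"gripper": -0.1},{"translation": [-0.0015,0,0],"rotation": [0,0,0],"gripper": -0.1}])

```text
clock: 13.7
eef_pos: [533.0, 117.5, 38.3]
tool_rot: [[-0.97, -0.243, 0.0], [-0.243, 0.97, 0.0], [-0.0, -0.0, -1.0]]
force: [-0.8, -0.4, -0.4]
grip_width: 38.4
```

jog_arm(commands=[{"translation": [-0.0005,0,0],"rotation": [0,0,0],"gripper": -0.1},{"translation": [-0.001,0,0],"rotation": [0,0,0],"gripper": -0.1},{"translation": [-0.001,0,0],"rotation": [0,0,0],"gripper": -0.1},{"translation": [-0.0015,0,0],"rotation": [0,0,0],"gripper": -0.1},{"translation": [-0.0015,0,0],"rotation": [0,0,0],"gripper": -0.1},{"translation": [-0.0015,0,0],"rotation": [0,0,0],"gripper": -0.1},{"translation": [-0.0015,0,0],"rotation": [0,0,0],"gripper": -0.1},{"translation": [-0.0015,0,0],"rotation": [0,0,0],"gripper": -0.1}])

```text
clock: 14.7
eef_pos: [533.3, 117.6, 38.2]
tool_rot: [[-0.97, -0.243, -0.002], [-0.243, 0.97, -0.001], [0.002, -0.0, -1.0]]
force: [-5.8, -0.9, 3.9]
grip_width: 38.5
```

```bash
python3 - <<'E'
from h import *
st()
g=save('side','s10.png')
a=cv2.resize(g['img'][180:260,240:360,::-1],(780,520),interpolation=cv2.INTER_CUBIC);cv2.imwrite('pics/s10z.png',a)
E
```

```text
t 14.7 p [533.3 117.6  38.2] yaw -165.94 zax [-2.1e-03 -6.0e-04 -1.0e+00] F [-5.8 -0.9  3.9] w 38.5 fix [-16.9 -15.9]
```

View pics/s10z.png

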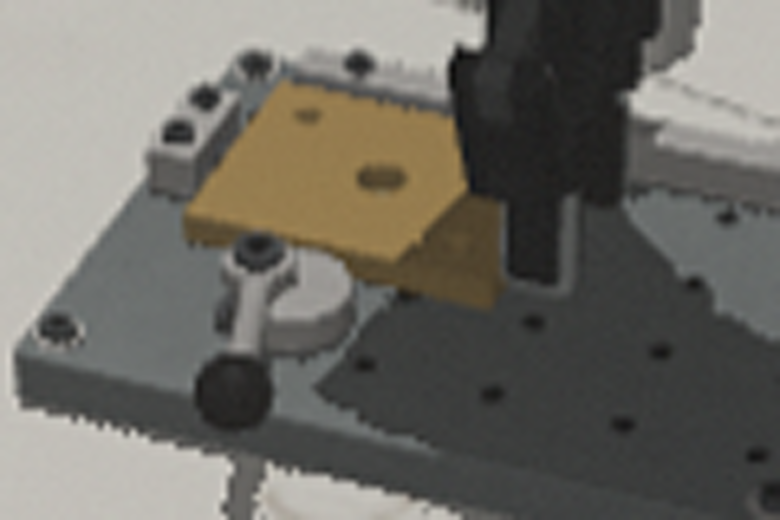

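jog_arm(commands=[{"translation": [0.006,0,0],"rotation": [0,0,0],"gripper": -0.1},{"translation": [0.012,0,0],"rotation": [0,0,0],"gripper": -0.1},{"translation": [0.015,0,-0.03],"rotation": [0,0,0],"gripper": -0.1},{"translation": [0.015,0,-0.07],"rotation": [0,0,0],"gripper": -0.1},{"translation": [0.015,0.04,-0.1],"rotation": [0,0,9],"gripper": -0.1},{"translation": [0.015,0.08,-0.1],"rotation": [0,0,18],"gripper": -0.25},{"translation": [0.01,0.11,-0.1],"rotation": [0,0,27],"gripper": -0.25},{"translation": [0.0,0.12,-0.1],"rotation": [0,0,36],"gripper": -0.25}])

```text
clock: 15.75
eef_pos: [505.1, 236.1, 138.9]
tool_rot: [[-0.926, 0.376, 0.002], [0.376, 0.926, 0.001], [-0.001, 0.002, -1.0]]
force: [1.4, 0.4, -0.5]
grip_width: 31.7
```

```bash
python3 - <<'E'
from h import *
st()
t=save('top','t11.png');g=save('side','s11.png')
a=cv2.resize(g['img'][180:260,240:360,::-1],(780,520),interpolation=cv2.INTER_CUBIC);cv2.imwrite('pics/s11z.png',a)
a=cv2.resize(t['img'][145:265,240:380,::-1],(700,600),interpolation=cv2.INTER_CUBIC);cv2.imwrite('pics/t11z.png',a)
k=F2W((55+75*np.cos(np.radians(108.3)),43.8+75*np.sin(np.radians(108.3))));print(k)
plan([*k,120],122.35)
E
```

```text
t 15.75 p [505.1 236.1 138.9] yaw 157.89 zax [ 0.002   0.0011 -1.    ] F [ 1.4  0.4 -0.5] w 31.7 fix [-15.4 105.9]
[548.38963769 256.30159983]
trans m [-0.0312  0.0346  0.0191] rot [ 0.17  0.09 35.83]
```

View pics/s11z.png

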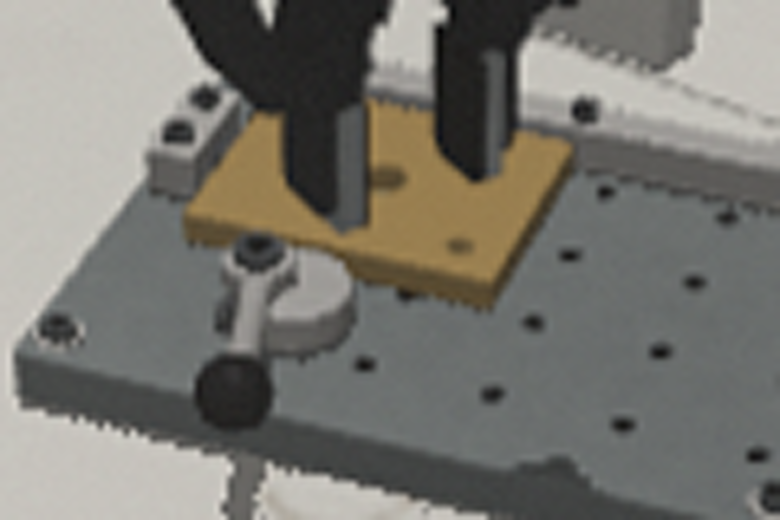

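View pics/t11z.png

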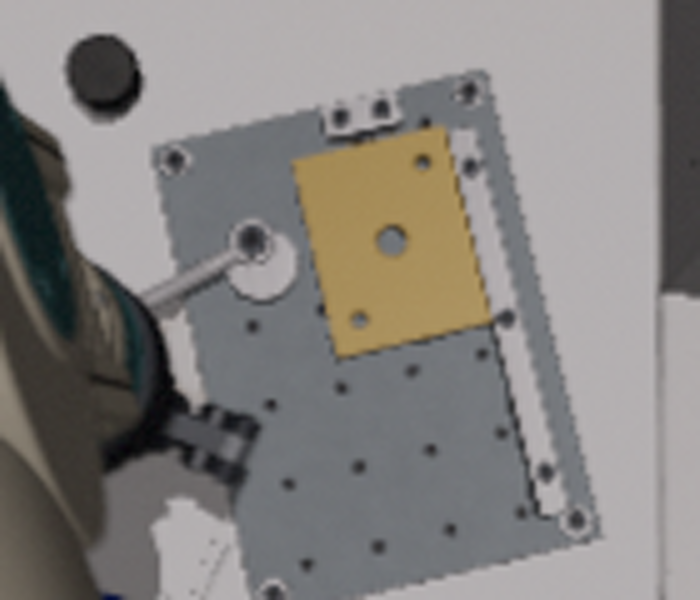

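```bash
python3 - <<'E'
from fit import *
g=np.load('pics/t11.npz'); b=brass(g,(262,150,368,280)); P,r=rect(g,b,28); print(r, W2F(r[0]),b.sum())
E
```

```text
((591.6297607421875, 129.1363983154297), (96.09629821777344, 73.69436645507812), 13.87886905670166) [ 42.52541662 -18.85138887] 1222
```

jog_arm(commands=[{"translation": [-0.01,0.012,0],"rotation": [0,0,9],"gripper": -0.25},{"translation": [-0.02,0.024,0],"rotation": [0,0,18],"gripper": -0.25},{"translation": [-0.031,0.035,0],"rotation": [0,0,27],"gripper": -0.25},{"translation": [-0.031,0.035,0.0],"rotation": [0,0,35.8],"gripper": -0.25},{"translation": [-0.031,0.035,0.02],"rotation": [0,0,35.8],"gripper": -0.25},{"translation": [-0.031,0.035,0.04],"rotation": [0,0,35.8],"gripper": -0.25},{"translation": [-0.031,0.035,0.044],"rotation": [0,0,35.8],"gripper": -0.25},{"translation": [-0.031,0.035,0.044],"rotation": [0,0,35.8],"gripper": -0.25}])

```text
clock: 16.85
eef_pos: [547.0, 254.7, 94.4]
tool_rot: [[-0.534, 0.845, -0.0], [0.845, 0.534, -0.0], [0.0, -0.0, -1.0]]
force: [0.1, -0.2, 0.9]
grip_width: 32.2
```

```bash
python3 - <<'E'
from h import *
st()
t=save('wrist','w12.png');g=save('side','s12.png')
a=cv2.resize(g['img'][160:260,220:360,::-1],(770,550),interpolation=cv2.INTER_CUBIC);cv2.imwrite('pics/s12z.png',a)
print(proj(g,[548.4,256.3,51.5]),proj(t,[548.4,256.3,51.5]))
plan([548.4,256.3,50],122.35)
E
```

```text
t 16.85 p [547.  254.7  94.4] yaw 122.3 zax [-1.e-04 -0.e+00 -1.e+00] F [ 0.1 -0.2  0.9] w 32.2 fix [ 29.8 113.8]
[[274.53104782 239.91951145]] [[324.0075348 239.6216761]]
trans m [0.0006 0.0011 0.0453] rot [ 0.1   0.02 -0.06]
```

View pics/s12z.png

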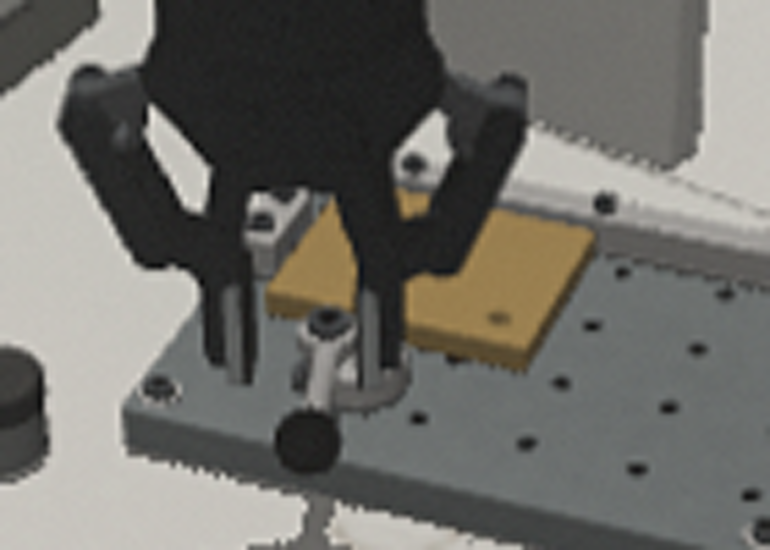

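View pics/w12.png

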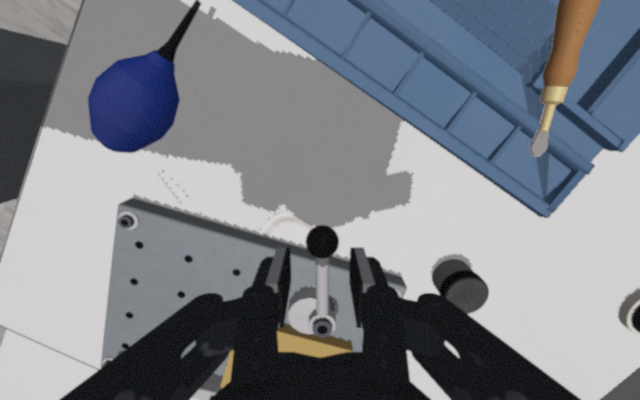

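jog_arm(commands=[{"translation": [0,0.001,0.01],"rotation": [0,0,0],"gripper": -0.25},{"translation": [0,0.001,0.02],"rotation": [0,0,0],"gripper": -0.25},{"translation": [0,0.001,0.03],"rotation": [0,0,0],"gripper": -0.25},{"translation": [0,0.001,0.04],"rotation": [0,0,0],"gripper": -0.25},{"translation": [0,0.001,0.044],"rotation": [0,0,0],"gripper": -0.25},{"translation": [0,0.001,0.044],"rotation": [0,0,0],"gripper": -0.3},{"translation": [0,0.001,0.044],"rotation": [0,0,0],"gripper": -0.35},{"translation": [0,0.001,0.044],"rotation": [0,0,0],"gripper": -0.35}])

```text
clock: 17.95
eef_pos: [548.3, 255.9, 50.8]
tool_rot: [[-0.534, 0.846, 0.001], [0.846, 0.534, 0.0], [-0.0, 0.001, -1.0]]
force: [0.5, -0.4, 0.0]
grip_width: 27.4
```

```bash
python3 - <<'E'
from h import *
st()
g=save('side','s13.png')
a=cv2.resize(g['img'][160:260,220:360,::-1],(770,550),interpolation=cv2.INTER_CUBIC);cv2.imwrite('pics/s13z.png',a)
s=state();R=s['tool_rot'];p=s['eef_pos']
piv=F2W((55,43.8))
for a in (10,20,30,40,50,60,70,80):
    an=np.radians(108.3+14.05+a); q=np.array([*(piv+75*np.array([np.cos(an),np.sin(an)])),p[2]])
    k0=np.radians(122.35);k=np.array([*(piv+75*np.array([np.cos(k0),np.sin(k0)])),p[2]])
    print(a,(R.T@(q-k)).round(1))
E
```

```text
t 17.95 p [548.3 255.9  50.8] yaw 122.27 zax [ 9.e-04  3.e-04 -1.e+00] F [ 0.5 -0.4  0. ] w 27.4 fix [ 31.2 114.6]
10 [ -1.2 -13.   -0. ]
20 [ -4.6 -25.6  -0. ]
30 [-10.1 -37.5  -0. ]
40 [-17.6 -48.2  -0. ]
50 [-26.9 -57.4  -0. ]
60 [-37.6 -64.9  -0. ]
70 [-49.4 -70.4  -0.1]
80 [-62.1 -73.8  -0.1]
```

View pics/s13z.png

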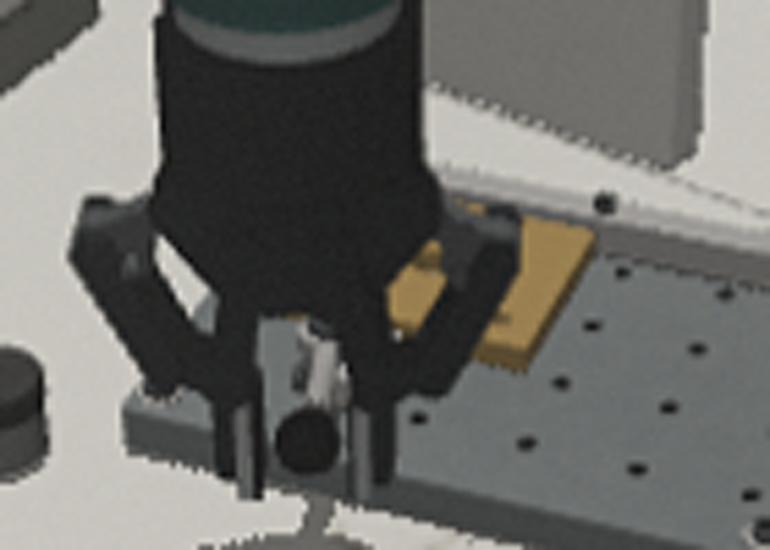

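jog_arm(commands=[{"translation": [-0.0003,-0.0065,0],"rotation": [0,0,-5],"gripper": -0.35},{"translation": [-0.0014,-0.0143,0],"rotation": [0,0,-11],"gripper": -0.35},{"translation": [-0.0033,-0.0219,0],"rotation": [0,0,-17],"gripper": -0.35},{"translation": [-0.0065,-0.0305,0],"rotation": [0,0,-24],"gripper": -0.35},{"translation": [-0.0107,-0.0386,0],"rotation": [0,0,-31],"gripper": -0.35},{"translation": [-0.0159,-0.0462,0],"rotation": [0,0,-38],"gripper": -0.35},{"translation": [-0.021,-0.0521,0],"rotation": [0,0,-44],"gripper": -0.35},{"translation": [-0.0268,-0.0575,0],"rotation": [0,0,-50],"gripper": -0.35}])

```text
clock: 19.0
eef_pos: [514.2, 203.1, 50.9]
tool_rot: [[-0.991, 0.131, 0.002], [0.131, 0.991, 0.002], [-0.001, 0.003, -1.0]]
force: [0.4, 2.2, -0.1]
grip_width: 27.8
```

```bash
cat > arc.py <<'E'
from h import *
import sys
st()
s=state();R=s['tool_rot'];p=s['eef_pos']; piv=F2W((55,43.8))
yaw=np.degrees(np.arctan2(R[1,0],R[0,0]))
d=p[:2]-piv; print('r',np.hypot(*d),'lever-equiv',np.degrees(np.arctan2(d[1],d[0]))-14.05-105)
for a in map(float,sys.argv[1:]):
    an=np.radians(a+14.05+105); q=np.array([*(piv+75*np.array([np.cos(an),np.sin(an)])),50.8]); 
    print(a,(R.T@(q-p)).round(1),'rot',-((np.degrees(an)-yaw+180)%360-180))
E
python3 arc.py 56 60 64 68 72 76 80 83
python3 - <<'E'
from h import *
g=save('side','s14.png')
a=cv2.resize(g['img'][160:260,220:360,::-1],(770,550),interpolation=cv2.INTER_CUBIC);cv2.imwrite('pics/s14z.png',a)
E
```

```text
t 19.0 p [514.2 203.1  50.9] yaw 172.49 zax [ 0.0017  0.0023 -1.    ] F [ 0.4  2.2 -0.1] w 27.8 fix [-14.6  71.7]
r 74.97875429256969 lever-equiv 53.19195105708829
56.0 [-0.1 -3.7  0.1] rot -2.55649081910704
60.0 [-0.5 -8.9  0.1] rot -6.55649081910704
64.0 [ -1.2 -14.1   0.1] rot -10.55649081910704
68.0 [ -2.4 -19.2   0.1] rot -14.55649081910704
72.0 [ -3.9 -24.2   0.1] rot -18.55649081910704
76.0 [ -5.7 -29.1   0.1] rot -22.55649081910704
80.0 [ -7.9 -33.9   0. ] rot -26.55649081910704
83.0 [ -9.7 -37.3   0. ] rot -29.55649081910707
```

View pics/s14z.png

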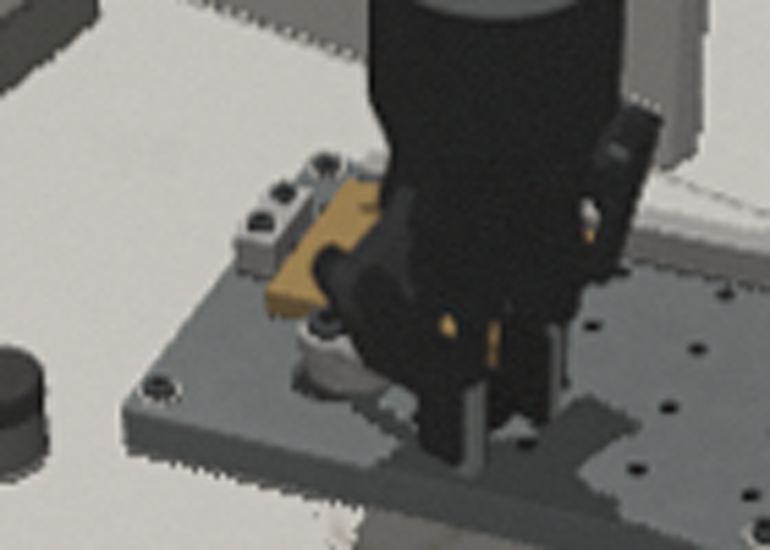

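jog_arm(commands=[{"translation": [-0.0001,-0.0037,0],"rotation": [0,0,-2.6],"gripper": -0.35},{"translation": [-0.0005,-0.0089,0],"rotation": [0,0,-6.6],"gripper": -0.35},{"translation": [-0.0012,-0.0141,0],"rotation": [0,0,-10.6],"gripper": -0.35},{"translation": [-0.0024,-0.0192,0],"rotation": [0,0,-14.6],"gripper": -0.35},{"translation": [-0.0039,-0.0242,0],"rotation": [0,0,-18.6],"gripper": -0.35},{"translation": [-0.0057,-0.0291,0],"rotation": [0,0,-22.6],"gripper": -0.35},{"translation": [-0.0068,-0.0315,0],"rotation": [0,0,-24.5],"gripper": -0.35},{"translation": [-0.0068,-0.0315,0],"rotation": [0,0,-24.5],"gripper": -0.35}])

```text
clock: 20.05
eef_pos: [516.0, 173.8, 50.8]
tool_rot: [[-0.957, -0.289, -0.0], [-0.289, 0.957, 0.009], [-0.002, 0.009, -1.0]]
force: [-1.4, 9.5, 0.4]
grip_width: 27.7
```

```bash
python3 arc.py 80 81 82 83 84 85 86
```

```text
t 20.05 p [516.  173.8  50.8] yaw -163.21 zax [-3.0e-04  9.1e-03 -1.0e+00] F [-1.4  9.5  0.4] w 27.7 fix [-20.   42.9]
r 75.0155440487149 lever-equiv -284.29759243069157
80.0 [-0.  -5.6 -0. ] rot -2.2561352896265134
81.0 [-0.1 -6.9 -0.1] rot -3.2561352896265134
82.0 [-0.2 -8.2 -0.1] rot -4.256135289626513
83.0 [-0.3 -9.5 -0.1] rot -5.256135289626513
84.0 [ -0.4 -10.8  -0.1] rot -6.256135289626513
85.0 [ -0.6 -12.1  -0.1] rot -7.256135289626513
86.0 [ -0.7 -13.4  -0.1] rot -8.256135289626513
```

jog_arm(commands=[{"translation": [0,-0.001,0],"rotation": [0,0,-1],"gripper": -0.35},{"translation": [0,-0.002,0],"rotation": [0,0,-2],"gripper": -0.35},{"translation": [0,-0.003,0],"rotation": [0,0,-3],"gripper": -0.35},{"translation": [-0.0001,-0.004,0],"rotation": [0,0,-3.5],"gripper": -0.35},{"translation": [-0.0002,-0.005,0],"rotation": [0,0,-4],"gripper": -0.35},{"translation": [-0.0002,-0.006,0],"rotation": [0,0,-4],"gripper": -0.35},{"translation": [-0.0002,-0.006,0],"rotation": [0,0,-4],"gripper": -0.35},{"translation": [-0.0002,-0.006,0],"rotation": [0,0,-4],"gripper": -0.35}])

```text
clock: 21.05
eef_pos: [517.3, 169.5, 50.7]
tool_rot: [[-0.935, -0.356, -0.001], [-0.356, 0.935, 0.012], [-0.003, 0.012, -1.0]]
force: [-2.3, 13.9, 0.3]
grip_width: 27.7
```

```bash
python3 arc.py 84
```

```text
t 21.05 p [517.3 169.5  50.7] yaw -159.16 zax [-0.0014  0.0121 -0.9999] F [-2.3 13.9  0.3] w 27.7 fix [-19.8  38.4]
r 74.97226222749411 lever-equiv -280.8323895678809
84.0 [ 0.1 -6.3 -0.1] rot -2.2102222061395196
```

jog_arm(commands=[{"translation": [0,-0.001,0],"rotation": [0,0,0],"gripper": -0.35},{"translation": [0,-0.002,0],"rotation": [0,0,0],"gripper": -0.35},{"translation": [0.0,-0.003,0],"rotation": [0,0,0],"gripper": -0.35},{"translation": [0.0,-0.004,0],"rotation": [0,0,0],"gripper": -0.35},{"translation": [0.0,-0.004,0],"rotation": [0,0,0],"gripper": -0.35},{"translation": [0.0,-0.004,0],"rotation": [0,0,0],"gripper": -0.35},{"translation": [0.0,-0.004,0],"rotation": [0,0,0],"gripper": -0.35},{"translation": [0.0,-0.004,0],"rotation": [0,0,0],"gripper": -0.35}])

```text
clock: 22.05
eef_pos: [518.0, 165.5, 50.6]
tool_rot: [[-0.935, -0.356, -0.003], [-0.356, 0.934, 0.012], [-0.002, 0.012, -1.0]]
force: [-4.0, 12.8, 2.3]
grip_width: 28.3
```

```bash
python3 arc.py 84
python3 - <<'E'
from h import *
g=save('side','s15.png')
a=cv2.resize(g['img'][160:260,220:360,::-1],(770,550),interpolation=cv2.INTER_CUBIC);cv2.imwrite('pics/s15z.png',a)
E
```

```text
t 22.05 p [518.  165.5  50.6] yaw -159.16 zax [-0.0028  0.0115 -0.9999] F [-4.  12.8  2.3] w 28.3 fix [-20.1  34.3]
r 75.69599833721394 lever-equiv -277.8051727368597
84.0 [-0.8 -2.4 -0.2] rot -2.2073090949452308
```

View pics/s15z.png

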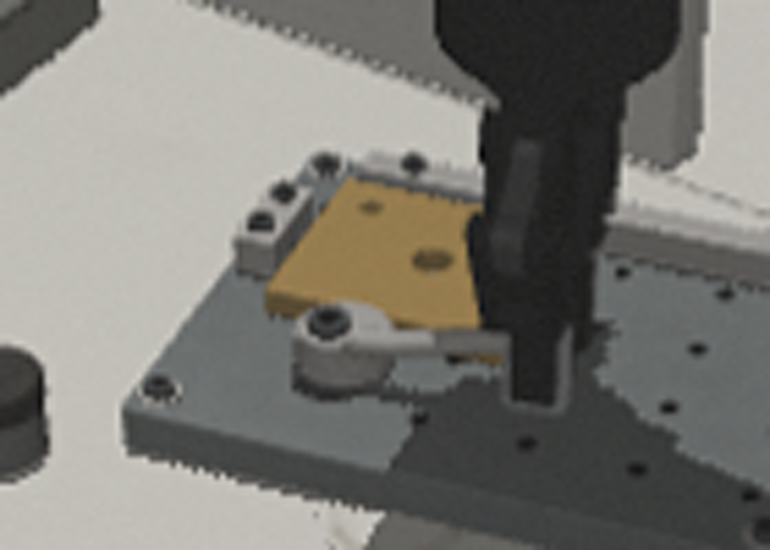

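jog_arm(commands=[{"translation": [0,-0.001,0],"rotation": [0,0,0],"gripper": -0.35},{"translation": [0,-0.002,0],"rotation": [0,0,0],"gripper": -0.35},{"translation": [0.0,-0.003,0],"rotation": [0,0,0],"gripper": -0.35},{"translation": [0.0,-0.003,0],"rotation": [0,0,0],"gripper": -0.35},{"translation": [0.0,-0.003,0],"rotation": [0,0,0],"gripper": -0.35},{"translation": [0.0,-0.003,0],"rotation": [0,0,0],"gripper": -0.35},{"translation": [0.0,-0.003,0],"rotation": [0,0,0],"gripper": -0.35},{"translation": [0.0,-0.003,0],"rotation": [0,0,0],"gripper": -0.35}])

```text
clock: 23.1
eef_pos: [518.5, 163.4, 50.6]
tool_rot: [[-0.934, -0.356, -0.004], [-0.356, 0.934, 0.013], [-0.001, 0.014, -1.0]]
force: [-5.1, 15.0, 2.6]
grip_width: 27.7
```

```bash
python3 arc.py 84
```

```text
t 23.1 p [518.5 163.4  50.6] yaw -159.13 zax [-0.0037  0.0132 -0.9999] F [-5.1 15.   2.6] w 27.7 fix [-20.1  32.1]
r 75.99645579035793 lever-equiv -276.14854971487455
84.0 [-1.  -0.2 -0.2] rot -2.1813287482026453
```

jog_arm(commands=[{"translation": [0,-0.001,0],"rotation": [0,0,0],"gripper": -0.35},{"translation": [0,-0.002,0],"rotation": [0,0,0],"gripper": -0.35},{"translation": [0.0,-0.003,0],"rotation": [0,0,0],"gripper": -0.35},{"translation": [0.0,-0.004,0],"rotation": [0,0,0],"gripper": -0.35},{"translation": [0.0,-0.004,0],"rotation": [0,0,0],"gripper": -0.35},{"translation": [0.0,-0.004,0],"rotation": [0,0,0],"gripper": -0.35},{"translation": [0.0,-0.004,0],"rotation": [0,0,0],"gripper": -0.35},{"translation": [0.0,-0.004,0],"rotation": [0,0,0],"gripper": -0.35}])

```text
clock: 24.1
eef_pos: [518.6, 162.9, 50.5]
tool_rot: [[-0.934, -0.358, -0.006], [-0.358, 0.933, 0.021], [-0.002, 0.022, -1.0]]
force: [-7.1, 23.4, 3.3]
grip_width: 28.0
```

```bash
python3 arc.py 84
```

```text
t 24.1 p [518.6 162.9  50.5] yaw -159.02 zax [-0.0063  0.0214 -0.9998] F [-7.1 23.4  3.3] w 28.0 fix [-20.1  31.6]
r 76.06048481840133 lever-equiv -275.8053107533425
84.0 [-1.1  0.3 -0.3] rot -2.0656797185461073
```

jog_arm(commands=[{"translation": [0,0.003,0],"rotation": [0,0,0],"gripper": -0.2},{"translation": [0,0.005,0],"rotation": [0,0,0],"gripper": -0.1},{"translation": [0,0.007,0],"rotation": [0,0,0],"gripper": -0.05},{"translation": [0,0.007,0],"rotation": [0,0,0],"gripper": -0.05},{"translation": [0,0.007,-0.01],"rotation": [0,0,0],"gripper": -0.05},{"translation": [0,0.007,-0.03],"rotation": [0,0,0],"gripper": -0.05},{"translation": [0,0.007,-0.06],"rotation": [0,0,0],"gripper": -0.05},{"translation": [0,0.007,-0.09],"rotation": [0,0,0],"gripper": -0.05}])

```text
clock: 25.1
eef_pos: [519.5, 160.5, 141.8]
tool_rot: [[-0.935, -0.354, 0.0], [-0.354, 0.935, -0.0], [-0.0, -0.0, -1.0]]
force: [0.4, 0.8, 0.7]
grip_width: 40.8
```

jog_arm(commands=[{"translation": [0.02,0.0,-0.02],"rotation": [0,0,0],"gripper": -0.05},{"translation": [0.04,0.01,-0.04],"rotation": [0,0,0],"gripper": -0.05},{"translation": [0.06,0.02,-0.06],"rotation": [0,0,0],"gripper": -0.05},{"translation": [0.08,0.03,-0.08],"rotation": [0,0,0],"gripper": -0.05},{"translation": [0.1,0.04,-0.1],"rotation": [0,0,0],"gripper": -0.05},{"translation": [0.11,0.05,-0.1],"rotation": [0,0,0],"gripper": -0.05},{"translation": [0.12,0.06,-0.1],"rotation": [0,0,0],"gripper": -0.05},{"translation": [0.12,0.06,-0.1],"rotation": [0,0,0],"gripper": -0.05}])

```text
clock: 26.1
eef_pos: [384.7, 174.5, 239.4]
tool_rot: [[-0.935, -0.356, -0.002], [-0.356, 0.935, -0.001], [0.002, 0.0, -1.0]]
force: [-1.1, -0.9, -0.3]
grip_width: 40.6
```

```bash
python3 - <<'E'
from fit import *
st()
g=save('side','s16.png');t=save('top','t16.png')
a=cv2.resize(g['img'][160:260,220:360,::-1],(770,550),interpolation=cv2.INTER_CUBIC);cv2.imwrite('pics/s16z.png',a)
a=cv2.resize(t['img'][145:285,220:380,::-1],(640,560),interpolation=cv2.INTER_CUBIC);cv2.imwrite('pics/t16z.png',a)
b=brass(t,(262,150,368,280)); P,r=rect(t,b,28); print(r, W2F(r[0]),b.sum())
E
```

```text
t 26.1 p [384.7 174.5 239.4] yaw -159.18 zax [-1.6e-03 -5.0e-04 -1.0e+00] F [-1.1 -0.9 -0.3] w 40.6 fix [-147.2   75.4]
((591.6691284179688, 128.989990234375), (96.0925521850586, 73.95160675048828), 13.828341484069824) [ 42.52806331 -19.00297428] 1221
```

View pics/s16z.png

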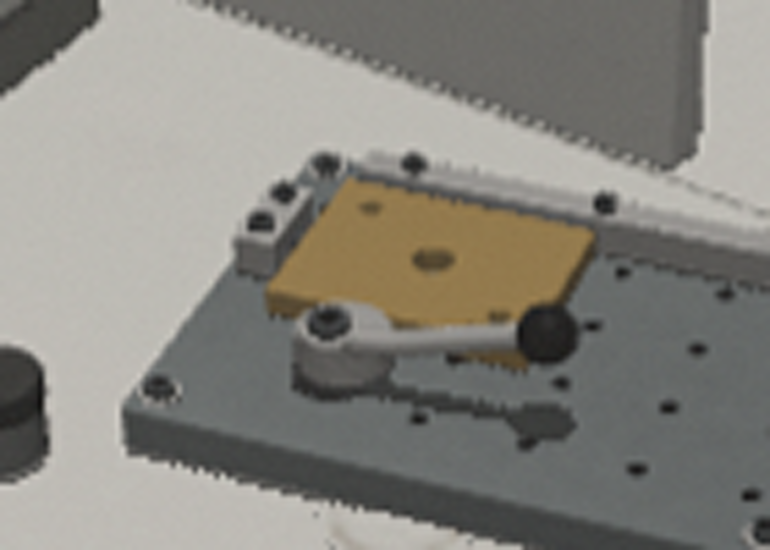

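View pics/t16z.png

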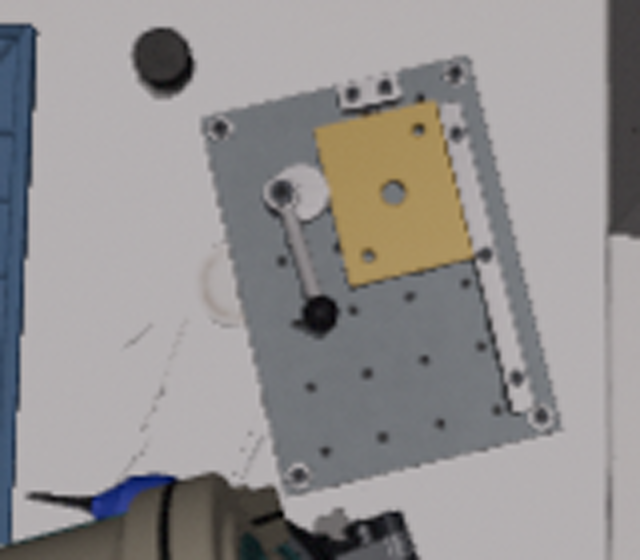

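```bash
python3 - <<'E'
from h import *
piv=np.array([55,43.8])
for n,bx in (('t0',(250,200,275,220)),('t16',(290,214,312,234))):
    t=np.load('pics/'+n.replace('t','top' if n=='t0' else 't')+'.npz');v=t['img'].max(2).astype(np.uint8)
    m=np.zeros_like(v);m[bx[1]:bx[3],bx[0]:bx[2]]=(v[bx[1]:bx[3],bx[0]:bx[2]]<35)
    M=cv2.moments(m,True);c=(M['m10']/M['m00'],M['m01']/M['m00']);k=W2F(ray(t,[c],51.5)[0])-piv
    print(n,c,M['m00'],np.hypot(*k),np.degrees(np.arctan2(k[1],k[0]))%360-105)
d=cv2.absdiff(np.load('pics/top0.npz')['img'],np.load('pics/t16.npz')['img']).max(2)
for nm,b in (('tin',(250,148,272,170)),('blower',(228,262,262,284)),('stone',(394,232,438,268))): print(nm,(d[b[1]:b[3],b[0]:b[2]]>40).sum())
E
```

```text
t0 (261.25, 208.91666666666666) 48.0 74.80593439119329 2.9735170806041538
t16 (299.5892857142857, 223.10714285714286) 56.0 74.81142191114222 79.78538367855035
tin 0
blower 349
stone 0
```

```bash
python3 - <<'E'
from h import *
a=np.load('pics/side0.npz')['img'];b=np.load('pics/s16.npz')['img']
def m(i):
    h=cv2.cvtColor(i,cv2.COLOR_RGB2HSV);k=((h[...,0]>112)&(h[...,0]<130)&(h[...,1]>150)).astype(np.uint8);k[:260]=0;k[:,:310]=0;k[:,372:]=0;k[312:]=0
    M=cv2.moments(k,True);return M['m00'],M['m10']/M['m00'],M['m01']/M['m00']
print(m(a),m(b)); st()
print(sign_off())
E
```

```text
(237.0, 345.0970464135021, 290.0) (161.0, 336.7142857142857, 291.48447204968943)
t 26.2 p [385.8 174.3 239.6] yaw -159.21 zax [-8.e-04 -5.e-04 -1.e+00] F [-0.8 -0.2  0.5] w 40.6 fix [-146.1   75. ]
the job is handed in; nothing more can be done
None
```

```bash
python3 - <<'E'
from h import *
a=np.load('pics/side0.npz')['img'];b=np.load('pics/s16.npz')['img']
v=np.hstack([a[255:325,300:385],b[255:325,300:385]])[:,:,::-1]
cv2.imwrite('pics/bl.png',cv2.resize(v,None,fx=4.5,fy=4.5))
E
```

```text
(no output)
```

View pics/bl.png

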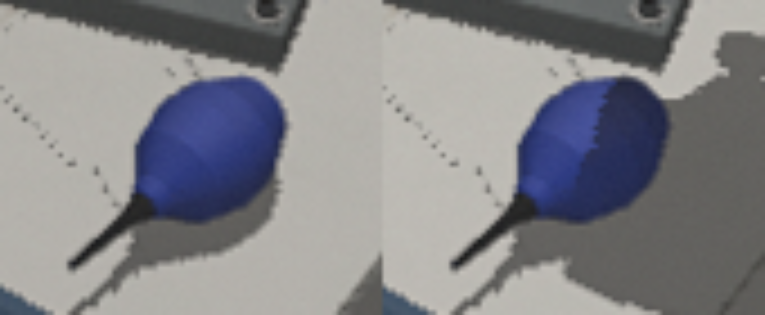

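The blank is home against the rail and the end stop, the cam lever is swung to the end of its travel, and the job was handed in at 26.2 s. I pushed the blank sideways onto the rail, then along it onto the stop button. I then carried the lever round by its knob until it stopped moving, at about 24 N, and withdrew the arm.

**Last checks:**
- **Blank:** it measured at fixture (42.5, -19.0), against home at (42, -19). Its angle was 13.8 degrees against about 14.05 for the fixture, so the 0.2 degree difference is within measuring error. It did not shift measurably when the cam clamped.
- **Lever:** it measured 79.8 degrees of its 80.
- **Robot:** it stood clear, with only sensor noise on the wrist force.
- **Bystanders:** the tin and the oil stone showed no change in the top image. My colour checks on the blower disagreed between start and end. The side pictures, which I compared only after handing in, show it in the same place with just the arm's shadow on it.

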